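Lay out the lunch board around the sauce bowl and the pickle dish

ROBOT

A 6-joint arm with a two-finger parallel gripper is mounted at the origin on the work surface. World frame = base frame: x ahead of the robot, y to its left, z up, the work surface at z = 0. Lengths are in m, angles in degrees, forces in N, time in s.
With the tool pointing down it reaches from about 0.35 to 0.875 m from the base axis. Payload 4.2 kg.
Tool frame: the origin (TCP) lies between the finger pads; the fingertips stand 14 mm ahead of it and the grasp point (between the pads) lies 5 mm behind it; z points along the fingers, y is the line along which they close (so a half turn about z gives the same grasp; the last joint's range is limited). The gripper opens to 87 mm and grips with 3 to 60 N. Pads are 19 mm wide; open, the fingers measure 117 mm over their backs; the gripper's body (75 mm by 190 mm) begins 51 mm behind the grasp point.
Start: joints at [-62.074, 22.042, 0.453, 0, -68.411, -14.817], TCP at [0.142, -0.609, 0.237] pointing down, gripper open.
Joint ranges: [-179.83, 179.83], [-69.29, 118.12], [-61.27, 80.66], [-181.25, 117.63], [-171.15, -9.14], [-177.46, 177.46]. Speed limits (degrees/s): [159.86, 159.86, 180, 180, 180, 180].

INTERFACE

Orientations are given as a 3x3 rotation matrix whose columns are the frame's x, y, z axes.
In Python, from station import * gives the robot as it stands. The module is installed in compiled form; this text tells all that it offers.
- The arm moves only by the tool play_rows, never from a script. Its argument "steps" is a list of rows, each an object of numbers: "ax", "ay", "az": the turn, a rotation vector about the tool's x, y, z in degrees; "dx", "dy", "dz": the shift along the tool's x, y, z in mm; "claw": the finger opening in mm, from 0 to 87. A call has 1 to 20 rows; each row shifts and turns the commanded pose from where the row before left it, along the tool's axes as they then stand; what a row does not reach is not made up. A row lasts 1/10 s, in which the tool goes at most 50 mm and 8.59 degrees, less where a joint would pass 70% of its speed; a pose out of reach is approached as far as the arm can. A call with a gripper value outside its range is refused whole. The fingers move at their own pace and stop on an object; the grip force is fixed at half the most. Time passes only in rows, so rows that do not move let the fingers close. It gives the time, the measured TCP pose, the force, the opening and the grip force at its end, in the units of the state.
- sense(): the state, without advancing time (a new reading comes with each control period).
- capture(name): name is "scene" or "top" or "wrist"; returns a dict with "frame" (480x640x3 uint8, blue, green, red), "range_z" (480x640 float32, m along the optical axis (not along the pixel's ray), 0 where there is no reading), "fx", "fy", "cx", "cy" (pixels), "xyz" and "rotation" of the camera in the world. Camera axes: x right, y down, z forward; pixel columns grow to the right and rows downward; lengths in m; the calibration is good to about 2 mm. A picture is of the moment at which its call begins.
- finish_job(): hands the job in; it is judged then, once.
The state is a dict: "time_s": time; "joints": joint angles; "joint_velocities": joint speeds; "effort": joint torques, N m; "tcp_pos": TCP position; "ee_rot": TCP orientation; "wrist_force": force on the tool from outside, world axes, zero at the start; "moment": the same for the moment, N m; "gripper_width": opening from 0.0 (shut) to 1.0 (fully open); "gripper_force": force on a finger pad.
Only numpy, scipy, OpenCV 4.12 (cv2) and the standard library are available. Lean on these libraries where they do the work, as an engineer would, in place of code of your own. Each camera call takes 0.05 s, during which the arm holds its last target. There are 200 camera calls.

TASK

Lay the chopping board for lunch: stand the tall open jar beside the square dish, on the side towards the round bowl, and put its knobbed lid on it; stand the pepper mill behind the square dish (the side away from the robot), and the little steel sauce cup straight in front of the bowl's pouring lip. Jar and mill stand centred along the edge of the dish they belong to, and jar, mill and cup each leave a gap of about 3 cm to the dish edge or the tip of the lip. Leave the tin and the egg cup where they stand.

Things in the scene. Friction and masses are not known exactly. Their poses are not given: they have to be found in the camera images.
- bowl: White round stoneware bowl, rim 100 mm across, 42 mm high, fixed, to the robot's left or right (dish on the other side). Stands on a 20 mm thick chequered board (top at z = 0.020). Origin: centre of its underside, z up. A rounded pouring lip 32 mm wide sticks out of the rim along the bowl's -x, tip 66 mm from the bowl's axis; it points to the robot's side of the table (world -x) within 15 degrees.
- dish: White square open stoneware dish, 100 x 100 x 25 mm high, fixed. Stands on a 20 mm thick chequered board (top at z = 0.020). Origin: centre of its underside, z up. Axes square to its edges: +x edge is the far one from the robot (yaw within 12 degrees), +y edge the robot's left one. The edge towards the bowl is +y or -y, whichever faces the bowl.
- jar: Tall open white stoneware jar, straight cylinder 60 mm across, 75 mm high, wall 4 mm (mouth 52 mm), about 0.22 kg, loose, upright. Stands on a 20 mm thick chequered board (top at z = 0.020). Origin: centre of its underside, z up. 
- lid: White stoneware jar lid with a knob, 90 g, loose, right way up: plug 40 mm across, 0 to 6 mm high, fits loosely in the jar's mouth; disc 68 mm across, 6 to 16 mm; knob 22 mm across, 16 to 44 mm. Stands on a 20 mm thick chequered board (top at z = 0.020). Origin: centre of its underside, z up. Seated, the disc lies flat on the rim and the lid's origin is 69 mm above the jar's.
- mill: Dark wooden pepper mill, upright cylinder 44 mm across up to 85 mm, then steel neck and wooden head 40 mm across, 115 mm high in all, about 0.16 kg, loose. Stands on a 20 mm thick chequered board (top at z = 0.020). Origin: centre of its underside, z up. 
- cup: Small open stainless steel sauce cup, 60 mm across at the rim, 56 mm at the foot, 32 mm high, wall 3 mm, about 90 g, loose, upright. Stands on a 20 mm thick chequered board (top at z = 0.020). Origin: centre of its underside, z up. 
- tin: Bystander, leave alone: closed round spice tin, dark steel with a flat lid, 52 mm across, 62 mm high, loose. Stands on a 20 mm thick chequered board (top at z = 0.020). Origin: centre of its underside, z up. 
- eggcup: Bystander, leave alone: white waisted egg cup, 48 mm across, 45 mm high, loose, near the middle of the board's robot-side edge. Stands on a 20 mm thick chequered board (top at z = 0.020). Origin: centre of its underside, z up. 
Not all that is in view belongs to the job. What is meant by the mill is not green, and is the larger of those in its own colour. What is shaped like the lid but green is not meant.

How it is judged:
By the outcome, as a careful person would: the job done as asked, in the order asked, and still so for the second after the job is handed in, with the robot touching nothing.
It also fails if it takes over 104 s, if anything falls off the work surface, if the arm or the gripper's body presses on something with over 40 N, if the wrist force passes 120 N, or if a joint passes its speed limit or range.

## Working session

There is one attempt and no reset: what is moved stays moved. The work goes in short steps, Python scripts to look and compute and a tool call to move; the robot and the scene stay as the last step left them, time stands still between calls to the robot, and variables do not carry over. Pictures are saved under pics/ and viewed, at most 14 in all, crops included, and the job is handed in when it is done.

Besides the shell and the picture viewer there is one more tool, called after "Request:" as name(argument=value, ...), one argument or row to a line, values as JSON. play_rows: Moves the arm, as the interface text tells. Its arguments: {"type":"object","properties":{"steps":{"type":"array"}},"required":["steps"]}

```bash
mkdir -p pics
cat > h.py <<'E'
from station import *
import numpy as np, cv2
def pts(c):
    v,u=np.mgrid[0:480,0:640]; z=c["range_z"]
    P=np.stack([(u-c["cx"])/c["fx"]*z,(v-c["cy"])/c["fy"]*z,z],-1)
    return P@np.array(c["rotation"]).T+np.array(c["xyz"])
def ray(c,u,v,h):
    R=np.array(c["rotation"]);o=np.array(c["xyz"])
    d=R@np.array([(u-c["cx"])/c["fx"],(v-c["cy"])/c["fy"],1.]); return o+d*(h-o[2])/d[2]
E
python3 - <<'E'
from h import *
for n in("top","scene"):
    c=capture(n);cv2.imwrite(f"pics/{n}1.png",c["frame"]);np.savez(f"{n}1.npz",**c);print(n,c["xyz"],np.round(c["rotation"],3).tolist(),c["fx"],(c["range_z"]>0).mean())
s=sense();print({k:np.round(v,3).tolist() for k,v in s.items()})
E
```

```text
top [0.29470495 0.05742981 1.31223923] [[-0.062, -0.975, 0.214], [-0.998, 0.06, -0.013], [0.0, -0.214, -0.977]] 573.5370601821778 0.996044921875
scene [ 1.19707641 -0.08127339  1.13655476] [[0.222, 0.834, -0.505], [0.975, -0.189, 0.117], [0.002, -0.519, -0.855]] 622.9149857704297 0.9958138020833334
{'time_s': 0.1, 'joints': [-62.074, 22.084, 0.388, -0.025, -68.413, -14.818], 'joint_velocities': [0.007, -0.184, 0.191, 0.086, -0.002, -0.023], 'effort': [-0.0, -39.169, 18.794, 4.232, 0.013, -0.0], 'tcp_pos': [0.142, -0.608, 0.236], 'ee_rot': [[-0.974, -0.227, -0.001], [-0.227, 0.974, 0.002], [0.0, 0.002, -1.0]], 'wrist_force': [0.364, -0.192, 0.034], 'moment': [0.023, 0.037, 0.017], 'gripper_force': 0.0, 'gripper_width': 0.999}
```

View pics/top1.png

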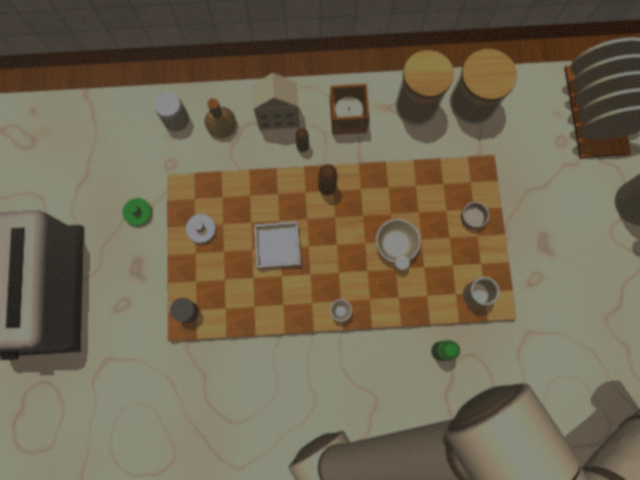

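View pics/scene1.png

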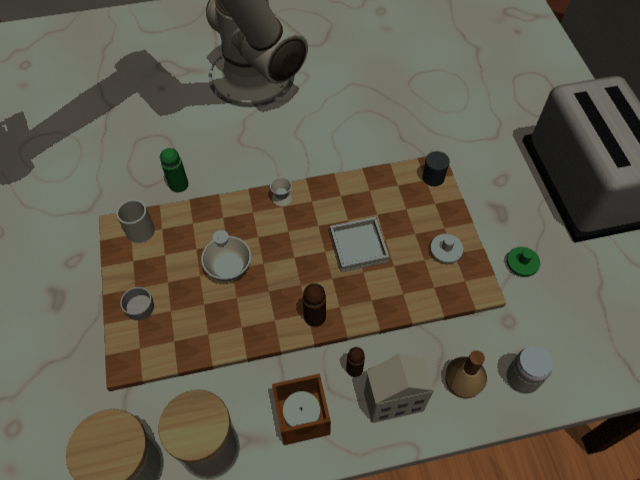

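Top view: jar (484,292), lid (201,228), mill (328,180; the smaller brown one at 302,138 is a decoy), cup (475,215), tin (184,311), egg cup (341,311), dish (278,246), bowl (398,242) with its lip at (402,263). The scene view agrees. The green lid and mill are not meant. Next I'll measure from both depth images.

```bash
cat > m.py <<'E'
from h import *
def comps(c,lo=0.027,hi=0.2):
    P=pts(c);z=P[...,2]
    m=((z>lo)&(z<hi)&(c["range_z"]>0)&(P[...,0]>0.2)&(abs(P[...,1])<.6)).astype(np.uint8)
    n,l,st,ce=cv2.connectedComponentsWithStats(m)
    for i in range(1,n):
        if 60<st[i,4]<6000: yield P[l==i],ce[i],st[i,4]
def circ(p):   # axis from enclosing circle of the topmost points
    top=np.percentile(p[:,2],97);q=p[p[:,2]>top-0.006][:,:2]
    (x,y),r=cv2.minEnclosingCircle((q*1000).astype(np.float32)); return top,x/1000,y/1000,r/1000
E
python3 - <<'E'
from m import *
for n in("top","scene"):
    c=dict(np.load(n+"1.npz"));print(n)
    P=pts(c)
    for p,ce,a in comps(c):
        t,x,y,r=circ(p);print(np.round(ce),a,"top %.4f c %.4f %.4f r %.4f"%(t,x,y,r))
    for p,ce,a in comps(c):
        t,x,y,r=circ(p)
        if .040<t<.050 and r>.06:
            q=(p[p[:,2]>.038][:,:2]*1000).astype(np.float32);print("dish",cv2.minAreaRect(q))
        if .055<t<.068 and .3<x and r>.045:
            q=p[p[:,2]>.053][:,:2];print("bowl med",np.median(q,0),"minx",q[q[:,0].argmin()])
E
```

```text
top
[581.  59.] 258 top 0.1566 c 0.9395 -0.5952 r 0.0057
[424.  85.] 2955 top 0.1709 c 0.8959 -0.2189 r 0.0553
[483.  84.] 3313 top 0.1510 c 0.8955 -0.3580 r 0.0623
[583.  76.] 251 top 0.1564 c 0.8987 -0.5922 r 0.0073
[275. 101.] 2081 top 0.1677 c 0.8869 0.1216 r 0.0299
[587.  92.] 244 top 0.1546 c 0.8595 -0.5952 r 0.0057
[349. 107.] 1633 top 0.0917 c 0.8772 -0.0496 r 0.0599
[170. 110.] 847 top 0.0934 c 0.8953 0.3704 r 0.0298
[589. 108.] 235 top 0.1550 c 0.8196 -0.5937 r 0.0061
[218. 118.] 773 top 0.1210 c 0.8765 0.2599 r 0.0140
[592. 124.] 231 top 0.1566 c 0.7799 -0.5963 r 0.0048
[302. 138.] 235 top 0.0872 c 0.8082 0.0647 r 0.0141
[327. 179.] 503 top 0.1369 c 0.6948 0.0142 r 0.0171
[475. 215.] 298 top 0.0549 c 0.6009 -0.3180 r 0.0303
[133. 209.] 86 top 0.0474 c 0.6655 0.4613 r 0.0107
[ 57. 283.] 4209 top 0.1807 c 0.4981 0.5994 r 0.1282
[200. 229.] 680 top 0.0646 c 0.6107 0.3099 r 0.0111
[399. 242.] 1053 top 0.0648 c 0.5412 -0.1335 r 0.0573
[276. 245.] 763 top 0.0482 c 0.5620 0.1352 r 0.0683
[481. 293.] 626 top 0.0972 c 0.4220 -0.3041 r 0.0301
[183. 310.] 568 top 0.0867 c 0.4235 0.34
[... 722 characters left out ...]
526. 255.] 128 top 0.0481 c 0.6700 0.4593 r 0.0110
[314. 304.] 858 top 0.1370 c 0.7013 0.0104 r 0.0172
[136. 302.] 494 top 0.0544 c 0.6048 -0.3196 r 0.0310
[531. 367.] 1460 top 0.0934 c 0.9000 0.3676 r 0.0298
[355. 359.] 382 top 0.0873 c 0.8136 0.0628 r 0.0139
[467. 373.] 1330 top 0.1217 c 0.8799 0.2576 r 0.0140
[398. 385.] 3396 top 0.1689 c 0.8904 0.1191 r 0.0301
[301. 407.] 2693 top 0.0923 c 0.8796 -0.0515 r 0.0594
[199. 432.] 5172 top 0.1712 c 0.8999 -0.2209 r 0.0554
[112. 448.] 5471 top 0.1512 c 0.9004 -0.3615 r 0.0613
dish ((565.611083984375, 134.1057586669922), (103.70089721679688, 100.6961898803711), 0.9311231374740601)
bowl med [ 0.52274632 -0.13968666] minx [ 0.48573515 -0.14503248]
```

Request:
play_rows(
  steps=[
    {"az": 6.55, "claw": 87},
    {"az": 6.55},
    {"dx": -28, "dy": 30},
    {"dx": -28, "dy": 30},
    {"dx": -28, "dy": 30},
    {"dx": -28, "dy": 30},
    {"dx": -28, "dy": 30},
    {"dx": -28, "dy": 30},
    {"dx": -28, "dy": 30},
    {"dx": -28, "dy": 30},
    {"dx": -28, "dy": 30},
    {"dx": -28, "dy": 30},
    {},
    {},
    {},
  ],
)

```text
invalid input at $.steps[0]: expected keys ax, ay, az, dx, dy, dz, claw
```

Run:
```python
from m import *
c=capture("wrist");cv2.imwrite("pics/w1.png",c["frame"]);np.savez("w1.npz",**c);print(c["xyz"],np.round(c["rotation"],3).tolist(),c["fx"],(c["range_z"]>0).mean())
s=sense();print(s["tcp_pos"],np.round(s["ee_rot"],4).tolist(),s["time_s"])
for p,ce,a in comps(c):
    t,x,y,r=circ(p);print(np.round(ce),a,"top %.4f c %.4f %.4f r %.4f"%(t,x,y,r))
```

```text
[ 0.07589307 -0.62309226  0.38289629] [[-0.227, 0.944, 0.239], [0.974, 0.219, 0.059], [0.003, 0.247, -0.969]] 405.4639669834129 0.992705078125
[ 0.1416719  -0.60829123  0.2357285 ] [[-0.974, -0.2267, -0.0005], [-0.2267, 0.974, 0.0016], [0.0001, 0.0016, -1.0]] 0.15
```

View pics/w1.png

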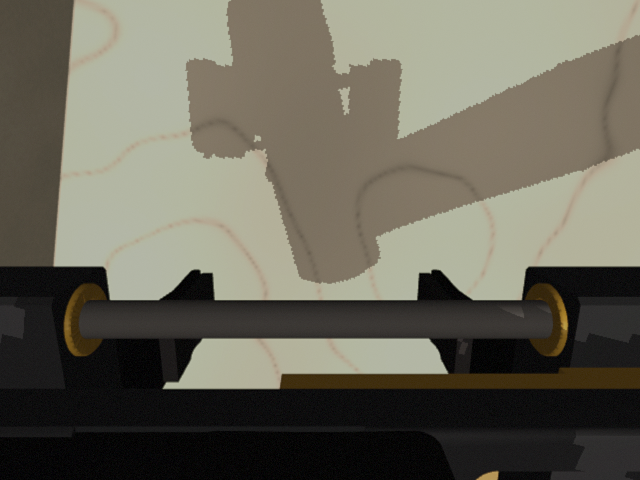

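The wrist view shows only the table and the arm's shadow: that move was refused because every row needs all seven keys.

Request:
play_rows(
  steps=[
    {"ax": 0, "ay": 0, "az": 6.55, "dx": 0, "dy": 0, "dz": 0, "claw": 87},
    {"ax": 0, "ay": 0, "az": 6.55, "dx": 0, "dy": 0, "dz": 0, "claw": 87},
    {"ax": 0, "ay": 0, "az": 0, "dx": -28, "dy": 30, "dz": 0, "claw": 87},
    {"ax": 0, "ay": 0, "az": 0, "dx": -28, "dy": 30, "dz": 0, "claw": 87},
    {"ax": 0, "ay": 0, "az": 0, "dx": -28, "dy": 30, "dz": 0, "claw": 87},
    {"ax": 0, "ay": 0, "az": 0, "dx": -28, "dy": 30, "dz": 0, "claw": 87},
    {"ax": 0, "ay": 0, "az": 0, "dx": -28, "dy": 30, "dz": 0, "claw": 87},
    {"ax": 0, "ay": 0, "az": 0, "dx": -28, "dy": 30, "dz": 0, "claw": 87},
    {"ax": 0, "ay": 0, "az": 0, "dx": -28, "dy": 30, "dz": 0, "claw": 87},
    {"ax": 0, "ay": 0, "az": 0, "dx": -28, "dy": 30, "dz": 0, "claw": 87},
    {"ax": 0, "ay": 0, "az": 0, "dx": -28, "dy": 30, "dz": 0, "claw": 87},
    {"ax": 0, "ay": 0, "az": 0, "dx": -28, "dy": 30, "dz": 0, "claw": 87},
    {"ax": 0, "ay": 0, "az": 0, "dx": 0, "dy": 0, "dz": 0, "claw": 87},
    {"ax": 0, "ay": 0, "az": 0, "dx": 0, "dy": 0, "dz": 0, "claw": 87},
    {"ax": 0, "ay": 0, "az": 0, "dx": 0, "dy": 0, "dz": 0, "claw": 87},
  ],
)

```text
time_s: 1.65
tcp_pos: [0.4212, -0.3089, 0.2363]
ee_rot: [[-1.0, 0.0, -0.001], [0.0, 1.0, 0.0], [0.001, 0.0, -1.0]]
wrist_force: [-0.2, -0.2, 0.4]
gripper_width: 0.999
gripper_force: 0.0
```

```bash
cat > look.py <<'E'
import sys
from m import *
c=capture("wrist");cv2.imwrite(f"pics/{sys.argv[1]}.png",c["frame"]);np.savez(sys.argv[1]+".npz",**c)
s=sense();R=np.array(s["ee_rot"]);print(np.round(s["tcp_pos"],4),"yaw %.2f"%np.degrees(np.arctan2(R[0,1],R[1,1])),"tilt",np.round(R[:2,2],4),s["time_s"],"w",s["gripper_width"],s["gripper_force"],np.round(s["wrist_force"],1))
for p,ce,a in comps(c):
    t,x,y,r=circ(p);print(np.round(ce),a,"top %.4f c %.4f %.4f r %.4f"%(t,x,y,r))
E
python3 look.py w2
```

```text
[ 0.421  -0.3092  0.2364] yaw 0.06 tilt [-0.0005  0.0002] 1.7 w 0.9992522924447065 0.0 [-0.1 -0.8  0.8]
[447.  62.] 4961 top 0.1150 c 0.3058 -0.2153 r 0.0167
[321. 230.] 3562 top 0.0950 c 0.4243 -0.3039 r 0.0299
[509. 296.] 200 top 0.0621 c 0.4907 -0.1419 r 0.0108
[306. 370.] 275 top 0.0426 c 0.5780 -0.3165 r 0.0140
```

Request:
play_rows(
  steps=[
    {"ax": 0, "ay": 0, "az": 0, "dx": -3, "dy": 5, "dz": 0, "claw": 87},
    {"ax": 0, "ay": 0, "az": 0, "dx": 0, "dy": 0, "dz": 30, "claw": 87},
    {"ax": 0, "ay": 0, "az": 0, "dx": 0, "dy": 0, "dz": 40, "claw": 87},
    {"ax": 0, "ay": 0, "az": 0, "dx": 0, "dy": 0, "dz": 40, "claw": 87},
    {"ax": 0, "ay": 0, "az": 0, "dx": 0, "dy": 0, "dz": 30, "claw": 87},
    {"ax": 0, "ay": 0, "az": 0, "dx": 0, "dy": 0, "dz": 16, "claw": 87},
    {"ax": 0, "ay": 0, "az": 0, "dx": 0, "dy": 0, "dz": 10, "claw": 87},
    {"ax": 0, "ay": 0, "az": 0, "dx": 0, "dy": 0, "dz": 0, "claw": 87},
    {"ax": 0, "ay": 0, "az": 0, "dx": 0, "dy": 0, "dz": 0, "claw": 87},
    {"ax": 0, "ay": 0, "az": 0, "dx": 0, "dy": 0, "dz": 0, "claw": 50},
    {"ax": 0, "ay": 0, "az": 0, "dx": 0, "dy": 0, "dz": 0, "claw": 50},
    {"ax": 0, "ay": 0, "az": 0, "dx": 0, "dy": 0, "dz": 0, "claw": 50},
    {"ax": 0, "ay": 0, "az": 0, "dx": 0, "dy": 0, "dz": 0, "claw": 50},
    {"ax": 0, "ay": 0, "az": 0, "dx": 0, "dy": 0, "dz": 0, "claw": 50},
    {"ax": 0, "ay": 0, "az": 0, "dx": 0, "dy": 0, "dz": 0, "claw": 50},
  ],
)

```text
time_s: 3.2
tcp_pos: [0.425, -0.3038, 0.071]
ee_rot: [[-1.0, -0.0, 0.001], [-0.0, 1.0, -0.0], [-0.001, -0.0, -1.0]]
wrist_force: [-0.7, -0.0, 2.9]
gripper_width: 0.689
gripper_force: 30.5
```

Run:
```python
from m import *
s=sense();print(s["tcp_pos"],s["gripper_width"]*87,s["gripper_force"],s["wrist_force"])
# bowl and dish details from both fixed views: circle fit of the rim, lip direction, dish edges by colour/height
for n in("top","scene"):
    c=dict(np.load(n+"1.npz"));P=pts(c)
    m=(P[...,2]>.056)&(P[...,2]<.07)&(np.hypot(P[...,0]-.535,P[...,1]+.14)<.09)
    q=P[m][:,:2]
    from scipy.optimize import least_squares
    h=cv2.convexHull((q*1000).astype(np.float32))[:,0]/1000
    f=lambda v:np.hypot(h[:,0]-v[0],h[:,1]-v[1])-.05
    v=least_squares(f,[.535,-.14],loss="soft_l1",f_scale=.001).x
    d=q-v;r=np.hypot(*d.T);L=d[r>.054];a=np.degrees(np.arctan2(-L[:,1],-L[:,0]))
    print(n,"bowl",v,"lip r",r.max(),"dir med",np.median(a),"range",a.min(),a.max(),len(L),"tip",d[r.argmax()])
    m=(P[...,2]>.040)&(P[...,2]<.05)&(np.hypot(P[...,0]-.563,P[...,1]-.135)<.085)
    q=P[m][:,:2];print("dish",cv2.minAreaRect((q*1000).astype(np.float32)),len(q))
    k=P[(np.hypot(P[...,0]-.61,P[...,1]+.319)<.05)&(P[...,2]>.045)&(P[...,2]<.06)]
    print("cup",cv2.minEnclosingCircle((k[:,:2]*1000).astype(np.float32)))
```

```text
[ 0.4249566  -0.30376735  0.07099089] 59.939208609098245 30.500547767586994 [-0.72020133 -0.03630449  2.90465923]
top bowl [ 0.54786132 -0.13533472] lip r 0.06365778167012279 dir med 4.205621630572862 range -12.365408826161364 18.998090418676497 50 tip [-0.06320212 -0.00760301]
dish ((561.1017456054688, 135.82333374023438), (100.95745849609375, 100.09305572509766), 0.9040800333023071) 424
cup ((601.8881225585938, -318.02264404296875), 30.685546875)
scene bowl [ 0.55247561 -0.1367494 ] lip r 0.06725249518904267 dir med 5.440474641624381 range -11.022064165392628 18.394957783063283 59 tip [-0.06674046 -0.00828307]
dish ((565.611083984375, 134.1057586669922), (103.70089721679688, 100.6961898803711), 0.9311231374740601) 536
cup ((604.8047485351562, -319.6431884765625), 30.999034881591797)
```

Request:
play_rows(
  steps=[
    {"ax": 0, "ay": 0, "az": 0, "dx": 0, "dy": 0, "dz": -10, "claw": 50},
    {"ax": 0, "ay": 0, "az": 0, "dx": 0, "dy": 0, "dz": -25, "claw": 50},
    {"ax": 0, "ay": 0, "az": 0, "dx": 0, "dy": 0, "dz": -25, "claw": 50},
    {"ax": 0, "ay": 0, "az": 0, "dx": 0, "dy": 0, "dz": -20, "claw": 50},
    {"ax": 0, "ay": 0, "az": 0, "dx": -5, "dy": 12, "dz": 0, "claw": 50},
    {"ax": 0, "ay": 0, "az": 0, "dx": -13, "dy": 30, "dz": 0, "claw": 50},
    {"ax": 0, "ay": 0, "az": 0, "dx": -15, "dy": 35, "dz": 0, "claw": 50},
    {"ax": 0, "ay": 0, "az": 0, "dx": -15, "dy": 35, "dz": 0, "claw": 50},
    {"ax": 0, "ay": 0, "az": 0, "dx": -15, "dy": 35, "dz": 0, "claw": 50},
    {"ax": 0, "ay": 0, "az": 0, "dx": -15, "dy": 35, "dz": 0, "claw": 50},
    {"ax": 0, "ay": 0, "az": 0, "dx": -15, "dy": 35, "dz": 0, "claw": 50},
    {"ax": 0, "ay": 0, "az": 0, "dx": -15, "dy": 35, "dz": 0, "claw": 50},
    {"ax": 0, "ay": 0, "az": 0, "dx": -15, "dy": 35, "dz": 0, "claw": 50},
    {"ax": 0, "ay": 0, "az": 0, "dx": -12, "dy": 30, "dz": 0, "claw": 50},
    {"ax": 0, "ay": 0, "az": 0, "dx": -5, "dy": 12, "dz": 0, "claw": 50},
    {"ax": 0, "ay": 0, "az": 0, "dx": 0, "dy": 0, "dz": 0, "claw": 50},
    {"ax": 0, "ay": 0, "az": 0, "dx": 0, "dy": 0, "dz": 0, "claw": 50},
  ],
)

```text
time_s: 4.9
tcp_pos: [0.5635, 0.0252, 0.1496]
ee_rot: [[-1.0, -0.0, -0.003], [-0.0, 1.0, -0.0], [0.003, -0.0, -1.0]]
wrist_force: [-1.3, -0.3, -2.6]
gripper_width: 0.69
gripper_force: 30.5
```

```bash
python3 look.py w3
```

```text
[0.5636 0.0247 0.1498] yaw 0.04 tilt [-0.0022 -0.0004] 4.95 w 0.6891610971949041 30.465814760730865 [ 0.6 -0.3 -2.4]
[279.   2.] 174 top 0.0310 c 0.4188 0.0039 r 0.0105
```

View pics/w3.png

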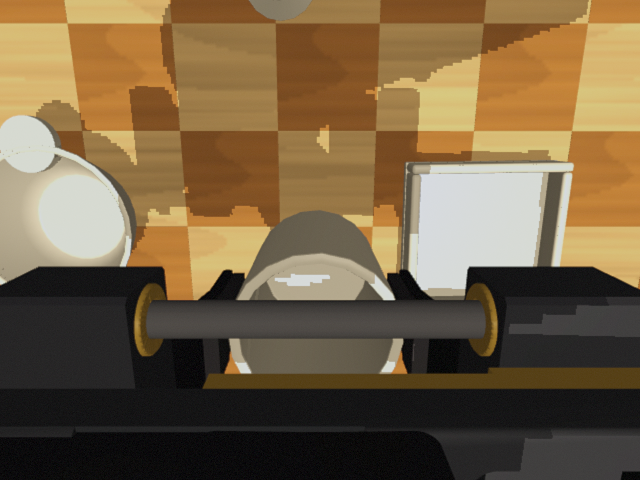

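The wrist view shows the jar held upright at (315,300). The dish's near edge runs from (405,163) to (572,164), and the bowl with its lip is at left (30,145). I'll check the dish against these corners.

Run:
```python
from m import *
c=dict(np.load("w3.npz"));P=pts(c)
m=(P[...,2]>.041)&(P[...,2]<.049)&(P[...,1]>.07)&(P[...,1]<.2)
q=P[m];fx=[]
for y0 in np.arange(.09,.18,.005):
    k=q[abs(q[:,1]-y0)<.0025]; fx.append((y0,k[:,0].min()))
fx=np.array(fx);a=np.polyfit(fx[:,0],fx[:,1],1);print("front edge x at y=.135",np.polyval(a,.135),"slope deg",np.degrees(np.arctan(a[0])))
for x0 in(.52,.53,.54,.55):
    k=q[abs(q[:,0]-x0)<.003];print(x0,len(k) and (k[:,1].min(),k[:,1].max()))
for v,u in((163,407),(163,572)): print(ray(c,u,v,.045))
```

```text
front edge x at y=.135 0.5140409314891888 slope deg -0.872215168974832
0.52 (np.float64(0.08577627935646691), np.float64(0.1853185151465963))
0.53 (np.float64(0.08594405010927055), np.float64(0.18551071140372738))
0.54 (np.float64(0.08596369177694504), np.float64(0.18580501788416065))
0.55 (np.float64(0.08594656263669541), np.float64(0.18601484909665122))
[0.51386774 0.08217684 0.045     ]
[0.5138412  0.18341743 0.045     ]
```

Request:
play_rows(
  steps=[
    {"ax": 0, "ay": 0, "az": 0, "dx": -2.4, "dy": 1.2, "dz": 10, "claw": 50},
    {"ax": 0, "ay": 0, "az": 0, "dx": 0, "dy": 0, "dz": 25, "claw": 50},
    {"ax": 0, "ay": 0, "az": 0, "dx": 0, "dy": 0, "dz": 25, "claw": 50},
    {"ax": 0, "ay": 0, "az": 0, "dx": 0, "dy": 0, "dz": 10, "claw": 50},
    {"ax": 0, "ay": 0, "az": 0, "dx": 0, "dy": 0, "dz": 5, "claw": 50},
    {"ax": 0, "ay": 0, "az": 0, "dx": 0, "dy": 0, "dz": 3, "claw": 50},
    {"ax": 0, "ay": 0, "az": 0, "dx": 0, "dy": 0, "dz": 0, "claw": 50},
    {"ax": 0, "ay": 0, "az": 0, "dx": 0, "dy": 0, "dz": 0, "claw": 50},
  ],
)

```text
time_s: 5.75
tcp_pos: [0.5678, 0.0267, 0.0735]
ee_rot: [[-1.0, -0.0, 0.002], [-0.0, 1.0, 0.0], [-0.002, 0.0, -1.0]]
wrist_force: [-0.4, 0.5, -1.8]
gripper_width: 0.69
gripper_force: 30.5
```

Request:
play_rows(
  steps=[
    {"ax": 0, "ay": 0, "az": 0, "dx": 1.2, "dy": 0, "dz": 1, "claw": 50},
    {"ax": 0, "ay": 0, "az": 0, "dx": 0, "dy": 0, "dz": 1, "claw": 50},
    {"ax": 0, "ay": 0, "az": 0, "dx": 0, "dy": 0, "dz": 0, "claw": 50},
    {"ax": 0, "ay": 0, "az": 0, "dx": 0, "dy": 0, "dz": 0, "claw": 50},
  ],
)

```text
time_s: 6.15
tcp_pos: [0.566, 0.0267, 0.0711]
ee_rot: [[-1.0, -0.0, 0.001], [-0.0, 1.0, 0.0], [-0.001, 0.0, -1.0]]
wrist_force: [-1.6, 0.9, 1.8]
gripper_width: 0.694
gripper_force: 30.5
```

Request:
play_rows(
  steps=[
    {"ax": 0, "ay": 0, "az": 0, "dx": 0, "dy": 0, "dz": 0, "claw": 87},
    {"ax": 0, "ay": 0, "az": 0, "dx": 0, "dy": 0, "dz": 0, "claw": 87},
    {"ax": 0, "ay": 0, "az": 0, "dx": 0, "dy": 0, "dz": 0, "claw": 87},
    {"ax": 0, "ay": 0, "az": 0, "dx": 0, "dy": 0, "dz": 0, "claw": 87},
    {"ax": 0, "ay": 0, "az": 0, "dx": 0, "dy": 0, "dz": 0, "claw": 87},
    {"ax": 0, "ay": 0, "az": 0, "dx": 0, "dy": 0, "dz": -20, "claw": 87},
    {"ax": 0, "ay": 0, "az": 0, "dx": 0, "dy": 0, "dz": -35, "claw": 87},
    {"ax": 0, "ay": 0, "az": 0, "dx": 0, "dy": 0, "dz": -40, "claw": 87},
    {"ax": 0, "ay": 0, "az": 0, "dx": 0, "dy": 0, "dz": -25, "claw": 87},
    {"ax": 0, "ay": 0, "az": 0, "dx": -5, "dy": 30, "dz": 0, "claw": 87},
    {"ax": 0, "ay": 0, "az": 0, "dx": -7, "dy": 40, "dz": 0, "claw": 87},
    {"ax": 0, "ay": 0, "az": 0, "dx": -7, "dy": 40, "dz": 0, "claw": 87},
    {"ax": 0, "ay": 0, "az": 0, "dx": -7, "dy": 40, "dz": 0, "claw": 87},
    {"ax": 0, "ay": 0, "az": 0, "dx": -7, "dy": 40, "dz": 0, "claw": 87},
    {"ax": 0, "ay": 0, "az": 0, "dx": -7, "dy": 40, "dz": 0, "claw": 87},
    {"ax": 0, "ay": 0, "az": 0, "dx": -5, "dy": 30, "dz": 0, "claw": 87},
    {"ax": 0, "ay": 0, "az": 0, "dx": -2, "dy": 22, "dz": 0, "claw": 87},
    {"ax": 0, "ay": 0, "az": 0, "dx": 0, "dy": 0, "dz": 0, "claw": 87},
    {"ax": 0, "ay": 0, "az": 0, "dx": 0, "dy": 0, "dz": 0, "claw": 87},
  ],
)

```text
time_s: 8.05
tcp_pos: [0.6125, 0.3087, 0.1899]
ee_rot: [[-1.0, -0.001, -0.001], [-0.001, 1.0, -0.001], [0.001, -0.001, -1.0]]
wrist_force: [0.0, -0.2, 0.6]
gripper_width: 0.996
gripper_force: 0.0
```

```bash
cat > fix.py <<'E'
from m import *
for n in("top","scene"):
    c=capture(n)
    for p,ce,a in comps(c):
        t,x,y,r=circ(p)
        if x<.73 and abs(y)<.4: print(n,np.round(ce),a,"top %.4f c %.4f %.4f r %.4f"%(t,x,y,r))
    cv2.imwrite(f"pics/{n}_last.png",c["frame"])
E
python3 look.py w4;python3 fix.py
```

```text
[0.6126 0.308  0.1903] yaw -0.00 tilt [-0.0007 -0.0006] 8.1 w 0.9974275659142747 0.0 [-0.7 -0.9  0.1]
[317. 224.] 5939 top 0.0634 c 0.6142 0.3103 r 0.0110
[197. 285.] 884 top 0.1992 c 0.6036 0.2614 r 0.0054
[434. 285.] 876 top 0.1991 c 0.6035 0.3574 r 0.0053
[506. 289.] 616 top 0.0443 c 0.6661 0.4609 r 0.0102
top [327. 179.] 507 top 0.1366 c 0.6965 0.0131 r 0.0164
top [475. 215.] 291 top 0.0548 c 0.5999 -0.3177 r 0.0304
top [200. 230.] 605 top 0.0643 c 0.6103 0.3100 r 0.0115
top [399. 242.] 1050 top 0.0649 c 0.5413 -0.1343 r 0.0571
top [277. 245.] 789 top 0.0483 c 0.5604 0.1352 r 0.0694
top [325. 238.] 467 top 0.0974 c 0.5625 0.0275 r 0.0303
top [273. 250.] 92 top 0.0325 c 0.5493 0.1422 r 0.0260
top [183. 311.] 566 top 0.0861 c 0.4239 0.3434 r 0.0260
top [340. 310.] 368 top 0.0679 c 0.4029 0.0035 r 0.0235
top [446. 351.] 470 top 0.1172 c 0.3045 -0.2139 r 0.0176
scene [172. 166.] 699 top 0.1164 c 0.3094 -0.2164 r 0.0171
scene [433. 158.] 179 top 0.0864 c 0.4218 0.3364 r 0.0252
scene [281. 188.] 426 top 0.0671 c 0.4064 0.0012 r 0.0247
scene [483. 201.] 81 top 0.1991 c 0.6158 0.3514 r 0.0100
scene [358. 243.] 1248 top 0.0478 c 0.5642 0.1338 r 0.0702
scene [307. 246.] 1042 top 0.0964 c 0.5664 0.0256 r 0.0309
scene [224. 253.] 1278 top 0.0646 c 0.5449 -0.1339 r 0.0594
scene [446. 248.] 782 top 0.0647 c 0.6146 0.3071 r 0.0120
scene [314. 304.] 855 top 0.1367 c 0.7002 0.0107 r 0.0161
scene [136. 302.] 505 top 0.0545 c 0.6036 -0.3202 r 0.0311
```

Request:
play_rows(
  steps=[
    {"ax": 0, "ay": 0, "az": 0, "dx": -1.2, "dy": 1.5, "dz": 20, "claw": 87},
    {"ax": 0, "ay": 0, "az": 0, "dx": 0, "dy": 0, "dz": 40, "claw": 87},
    {"ax": 0, "ay": 0, "az": 0, "dx": 0, "dy": 0, "dz": 40, "claw": 70},
    {"ax": 0, "ay": 0, "az": 0, "dx": 0, "dy": 0, "dz": 20, "claw": 60},
    {"ax": 0, "ay": 0, "az": 0, "dx": 0, "dy": 0, "dz": 10, "claw": 50},
    {"ax": 0, "ay": 0, "az": 0, "dx": 0, "dy": 0, "dz": 5, "claw": 50},
    {"ax": 0, "ay": 0, "az": 0, "dx": 0, "dy": 0, "dz": 0, "claw": 50},
    {"ax": 0, "ay": 0, "az": 0, "dx": 0, "dy": 0, "dz": 0, "claw": 50},
    {"ax": 0, "ay": 0, "az": 0, "dx": 0, "dy": 0, "dz": 0, "claw": 50},
  ],
)

```text
time_s: 9.1
tcp_pos: [0.6148, 0.3106, 0.0572]
ee_rot: [[-1.0, -0.0, 0.002], [-0.0, 1.0, 0.002], [-0.002, 0.002, -1.0]]
wrist_force: [0.1, -0.2, 0.5]
gripper_width: 0.585
gripper_force: 0.0
```

Request:
play_rows(
  steps=[
    {"ax": 0, "ay": 0, "az": 0, "dx": 0, "dy": 0, "dz": 2, "claw": 50},
    {"ax": 0, "ay": 0, "az": 0, "dx": 0, "dy": 0, "dz": 0, "claw": 50},
    {"ax": 0, "ay": 0, "az": 0, "dx": 0, "dy": 0, "dz": 0, "claw": 15},
    {"ax": 0, "ay": 0, "az": 0, "dx": 0, "dy": 0, "dz": 0, "claw": 15},
    {"ax": 0, "ay": 0, "az": 0, "dx": 0, "dy": 0, "dz": 0, "claw": 15},
    {"ax": 0, "ay": 0, "az": 0, "dx": 0, "dy": 0, "dz": 0, "claw": 15},
    {"ax": 0, "ay": 0, "az": 0, "dx": 0, "dy": 0, "dz": 0, "claw": 15},
    {"ax": 0, "ay": 0, "az": 0, "dx": 0, "dy": 0, "dz": 0, "claw": 15},
  ],
)

```text
time_s: 9.9
tcp_pos: [0.614, 0.3101, 0.0535]
ee_rot: [[-1.0, -0.0, -0.0], [-0.0, 1.0, -0.0], [0.0, -0.0, -1.0]]
wrist_force: [-0.2, -0.1, -0.3]
gripper_width: 0.242
gripper_force: 30.0
```

```bash
python3 look.py w5
```

```text
[0.614  0.3101 0.0535] yaw -0.01 tilt [-0.0001 -0.0001] 9.95 w 0.24484102581229153 29.99993932986399 [-0.3 -0.  -0.6]
[ 14. 212.] 5505 top 0.0443 c 0.5831 0.1836 r 0.0298
```

View pics/w5.png

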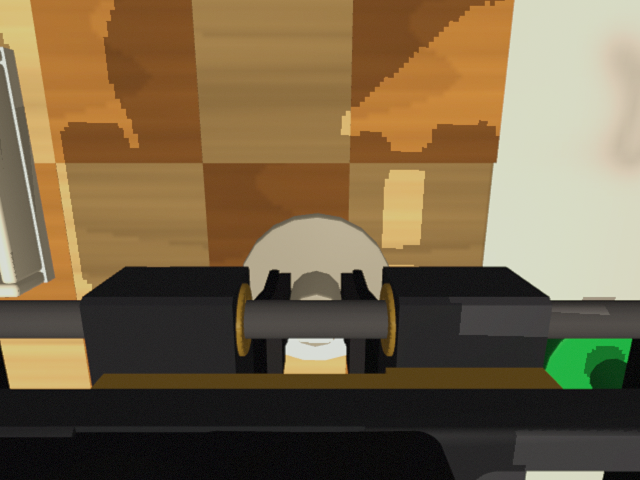

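The wrist view shows the knob centred between the pads at (316,290), with the disc flat behind it and the green decoy lid off to the right. I'll lift it and carry it over the jar.

Request:
play_rows(
  steps=[
    {"ax": 0, "ay": 0, "az": 0, "dx": 0, "dy": 0, "dz": -10, "claw": 15},
    {"ax": 0, "ay": 0, "az": 0, "dx": 0, "dy": 0, "dz": -25, "claw": 15},
    {"ax": 0, "ay": 0, "az": 0, "dx": 0, "dy": 0, "dz": -35, "claw": 15},
    {"ax": 0, "ay": 0, "az": 0, "dx": 0, "dy": 0, "dz": -30, "claw": 15},
    {"ax": 0, "ay": 0, "az": 0, "dx": 0, "dy": 0, "dz": -15, "claw": 15},
    {"ax": 0, "ay": 0, "az": 0, "dx": 2, "dy": -15, "dz": 0, "claw": 15},
    {"ax": 0, "ay": 0, "az": 0, "dx": 5, "dy": -30, "dz": 0, "claw": 15},
    {"ax": 0, "ay": 0, "az": 0, "dx": 7, "dy": -40, "dz": 0, "claw": 15},
    {"ax": 0, "ay": 0, "az": 0, "dx": 7, "dy": -40, "dz": 0, "claw": 15},
    {"ax": 0, "ay": 0, "az": 0, "dx": 7, "dy": -40, "dz": 0, "claw": 15},
    {"ax": 0, "ay": 0, "az": 0, "dx": 7, "dy": -40, "dz": 0, "claw": 15},
    {"ax": 0, "ay": 0, "az": 0, "dx": 7, "dy": -40, "dz": 0, "claw": 15},
    {"ax": 0, "ay": 0, "az": 0, "dx": 5, "dy": -25, "dz": 0, "claw": 15},
    {"ax": 0, "ay": 0, "az": 0, "dx": 2, "dy": -13.6, "dz": 0, "claw": 15},
    {"ax": 0, "ay": 0, "az": 0, "dx": 0, "dy": 0, "dz": 0, "claw": 15},
    {"ax": 0, "ay": 0, "az": 0, "dx": 0, "dy": 0, "dz": 0, "claw": 15},
    {"ax": 0, "ay": 0, "az": 0, "dx": 0, "dy": 0, "dz": 0, "claw": 15},
  ],
)

```text
time_s: 11.65
tcp_pos: [0.5653, 0.0274, 0.1683]
ee_rot: [[-1.0, -0.001, -0.0], [-0.001, 1.0, 0.0], [0.0, 0.0, -1.0]]
wrist_force: [1.2, 0.4, -1.1]
gripper_width: 0.241
gripper_force: 30.0
```

```bash
python3 look.py w6
```

```text
[0.5653 0.0275 0.1683] yaw -0.08 tilt [-0.0001  0.0001] 11.7 w 0.24350887282446712 30.000033636315493 [-0.3  0.1 -0.9]
[278.   4.] 374 top 0.0652 c 0.4260 0.0043 r 0.0106
[484. 203.] 5183 top 0.0452 c 0.5598 0.1363 r 0.0670
[313. 352.] 1578 top 0.1978 c 0.5679 0.0281 r 0.0125
```

View pics/w6.png

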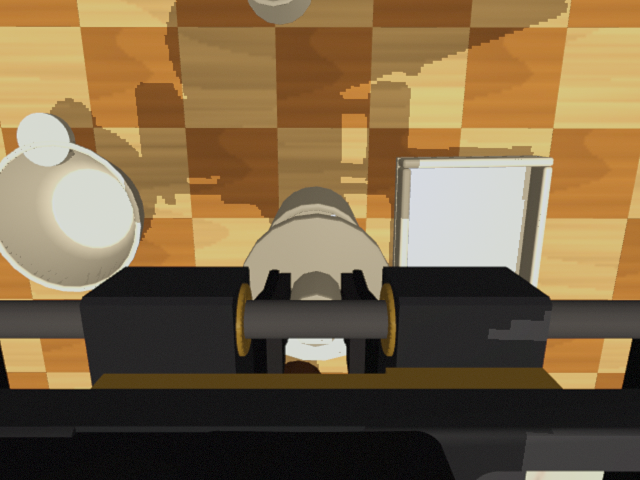

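The wrist view shows the lid level at (315,260), directly over the jar (its near wall shows above at 316,200), with the dish at right and the bowl at left. Lowering now.

Request:
play_rows(
  steps=[
    {"ax": 0, "ay": 0, "az": 0, "dx": 0, "dy": -0.8, "dz": 10, "claw": 15},
    {"ax": 0, "ay": 0, "az": 0, "dx": 0, "dy": 0, "dz": 15, "claw": 15},
    {"ax": 0, "ay": 0, "az": 0, "dx": 0, "dy": 0, "dz": 10, "claw": 15},
    {"ax": 0, "ay": 0, "az": 0, "dx": 0, "dy": 0, "dz": 4, "claw": 15},
    {"ax": 0, "ay": 0, "az": 0, "dx": 0, "dy": 0, "dz": 3, "claw": 15},
    {"ax": 0, "ay": 0, "az": 0, "dx": 0, "dy": 0, "dz": 1, "claw": 15},
    {"ax": 0, "ay": 0, "az": 0, "dx": 0, "dy": 0, "dz": 0, "claw": 15},
    {"ax": 0, "ay": 0, "az": 0, "dx": 0, "dy": 0, "dz": 0, "claw": 15},
    {"ax": 0, "ay": 0, "az": 0, "dx": 0, "dy": 0, "dz": 0, "claw": 15},
  ],
)

```text
time_s: 12.6
tcp_pos: [0.5653, 0.0257, 0.126]
ee_rot: [[-1.0, -0.0, 0.001], [-0.0, 1.0, 0.0], [-0.001, 0.0, -1.0]]
wrist_force: [-0.4, 0.4, -1.6]
gripper_width: 0.241
gripper_force: 30.0
```

Request:
play_rows(
  steps=[
    {"ax": 0, "ay": 0, "az": 0, "dx": 0, "dy": 0.6, "dz": 1.5, "claw": 15},
    {"ax": 0, "ay": 0, "az": 0, "dx": 0, "dy": 0, "dz": 1, "claw": 15},
    {"ax": 0, "ay": 0, "az": 0, "dx": 0, "dy": 0, "dz": 0, "claw": 15},
    {"ax": 0, "ay": 0, "az": 0, "dx": 0, "dy": 0, "dz": 0, "claw": 15},
  ],
)

```text
time_s: 13.0
tcp_pos: [0.565, 0.0263, 0.123]
ee_rot: [[-1.0, -0.0, -0.0], [-0.0, 1.0, -0.0], [0.0, -0.0, -1.0]]
wrist_force: [0.6, -0.7, -1.3]
gripper_width: 0.243
gripper_force: 30.0
```

Request:
play_rows(
  steps=[
    {"ax": 0, "ay": 0, "az": 0, "dx": 0, "dy": 0, "dz": 0.5, "claw": 15},
    {"ax": 0, "ay": 0, "az": 0, "dx": 0, "dy": 0, "dz": 0, "claw": 40},
    {"ax": 0, "ay": 0, "az": 0, "dx": 0, "dy": 0, "dz": 0, "claw": 40},
    {"ax": 0, "ay": 0, "az": 0, "dx": 0, "dy": 0, "dz": 0, "claw": 40},
    {"ax": 0, "ay": 0, "az": 0, "dx": 0, "dy": 0, "dz": 0, "claw": 40},
    {"ax": 0, "ay": 0, "az": 0, "dx": 0, "dy": 0, "dz": -15, "claw": 40},
    {"ax": 0, "ay": 0, "az": 0, "dx": 0, "dy": 0, "dz": -30, "claw": 87},
    {"ax": 0, "ay": 0, "az": 0, "dx": 0, "dy": 0, "dz": -40, "claw": 87},
    {"ax": 0, "ay": 0, "az": 0, "dx": 0, "dy": 0, "dz": -25, "claw": 87},
    {"ax": 0, "ay": 0, "az": 0, "dx": -20, "dy": -2, "dz": 0, "claw": 87},
    {"ax": 0, "ay": 0, "az": 0, "dx": -30, "dy": -3, "dz": 0, "claw": 87},
    {"ax": 0, "ay": 0, "az": 0, "dx": -35, "dy": -4, "dz": 0, "claw": 87},
    {"ax": 0, "ay": 0, "az": 0, "dx": -30, "dy": -3, "dz": 0, "claw": 87},
    {"ax": 0, "ay": 0, "az": 0, "dx": -18, "dy": -2, "dz": 0, "claw": 87},
    {"ax": 0, "ay": 0, "az": 0, "dx": 0, "dy": 0, "dz": 0, "claw": 87},
    {"ax": 0, "ay": 0, "az": 0, "dx": 0, "dy": 0, "dz": 0, "claw": 87},
    {"ax": 0, "ay": 0, "az": 0, "dx": 0, "dy": 0, "dz": 0, "claw": 87},
  ],
)

```text
time_s: 14.7
tcp_pos: [0.6973, 0.0124, 0.2328]
ee_rot: [[-1.0, -0.0, -0.0], [-0.0, 1.0, 0.0], [0.0, 0.0, -1.0]]
wrist_force: [-0.3, -0.8, -0.6]
gripper_width: 1.001
gripper_force: 0.0
```

```bash
python3 look.py w7
python3 - <<'E'
from m import *
c=dict(np.load("w7.npz"));P=pts(c)
for x0,y0,lo,hi in((.565,.027,.1,.108),(.565,.027,.125,.14)):
    k=P[(np.hypot(P[...,0]-x0,P[...,1]-y0)<.05)&(P[...,2]>lo)&(P[...,2]<hi)]
    print(len(k),np.percentile(k[:,2],[5,50,95]),cv2.minEnclosingCircle((k[:,:2]*1000).astype(np.float32)))
k=P[(P[...,2]>.040)&(P[...,2]<.049)&(P[...,1]>.07)&(P[...,1]<.2)&(P[...,0]>.49)&(P[...,0]<.64)]
print("dish",len(k),cv2.minAreaRect((k[:,:2]*1000).astype(np.float32)))
E
```

```text
[0.6973 0.0124 0.2331] yaw -0.03 tilt [0.0001 0.0001] 14.75 w 0.998790077965469 0.0 [-0.3  0.3  0.2]
[97. 46.] 5820 top 0.0618 c 0.5522 -0.1345 r 0.0502
[479.  67.] 4122 top 0.0454 c 0.5727 0.1360 r 0.0639
[316. 231.] 3914 top 0.1348 c 0.6990 0.0141 r 0.0168
[376. 354.] 1134 top 0.0850 c 0.8118 0.0654 r 0.0135
[244. 370.] 3216 top 0.0819 c 0.8370 -0.0543 r 0.0371
[489. 476.] 122 top 0.1519 c 0.8601 0.1323 r 0.0080
6199 [0.10283625 0.10412745 0.10539613] ((565.5482788085938, 27.164783477783203), 33.90266799926758)
1209 [0.12924265 0.13199522 0.13332818] ((565.783447265625, 27.07637596130371), 11.034997940063477)
dish 2856 ((573.1762084960938, 136.95721435546875), (81.73821258544922, 101.09722900390625), 0.843207061290741)
```

View pics/w7.png

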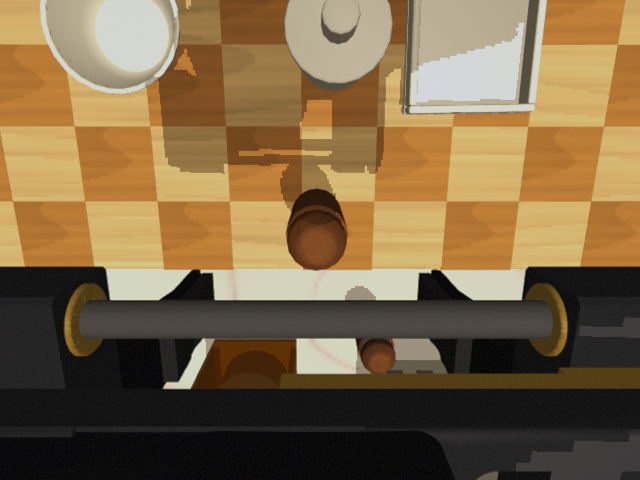

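The wrist view shows the lid seated flat on the jar (340,40; disc and knob tops at 0.104 and 0.133 as expected). The mill is at (316,230), with the decoy behind it at (378,355).

Request:
play_rows(
  steps=[
    {"ax": 0, "ay": 0, "az": 0, "dx": -1.2, "dy": 0.6, "dz": 20, "claw": 87},
    {"ax": 0, "ay": 0, "az": 0, "dx": 0, "dy": 0, "dz": 35, "claw": 87},
    {"ax": 0, "ay": 0, "az": 0, "dx": 0, "dy": 0, "dz": 40, "claw": 87},
    {"ax": 0, "ay": 0, "az": 0, "dx": 0, "dy": 0, "dz": 30, "claw": 87},
    {"ax": 0, "ay": 0, "az": 0, "dx": 0, "dy": 0, "dz": 18, "claw": 87},
    {"ax": 0, "ay": 0, "az": 0, "dx": 0, "dy": 0, "dz": 0, "claw": 87},
    {"ax": 0, "ay": 0, "az": 0, "dx": 0, "dy": 0, "dz": 0, "claw": 87},
    {"ax": 0, "ay": 0, "az": 0, "dx": 0, "dy": 0, "dz": 0, "claw": 87},
    {"ax": 0, "ay": 0, "az": 0, "dx": 0, "dy": 0, "dz": 0, "claw": 35},
    {"ax": 0, "ay": 0, "az": 0, "dx": 0, "dy": 0, "dz": 0, "claw": 35},
    {"ax": 0, "ay": 0, "az": 0, "dx": 0, "dy": 0, "dz": 0, "claw": 35},
    {"ax": 0, "ay": 0, "az": 0, "dx": 0, "dy": 0, "dz": 0, "claw": 35},
    {"ax": 0, "ay": 0, "az": 0, "dx": 0, "dy": 0, "dz": 0, "claw": 35},
    {"ax": 0, "ay": 0, "az": 0, "dx": 0, "dy": 0, "dz": 0, "claw": 35},
    {"ax": 0, "ay": 0, "az": 0, "dx": 0, "dy": 0, "dz": 0, "claw": 35},
  ],
)

```text
time_s: 16.25
tcp_pos: [0.6992, 0.013, 0.0895]
ee_rot: [[-1.0, -0.0, -0.0], [-0.0, 1.0, 0.0], [0.0, 0.0, -1.0]]
wrist_force: [1.0, -0.4, -0.5]
gripper_width: 0.501
gripper_force: 30.0
```

Request:
play_rows(
  steps=[
    {"ax": 0, "ay": 0, "az": 0, "dx": 0, "dy": 0, "dz": -10, "claw": 35},
    {"ax": 0, "ay": 0, "az": 0, "dx": 0, "dy": 0, "dz": -15, "claw": 35},
    {"ax": 0, "ay": 0, "az": 0, "dx": 0, "dy": 0, "dz": -15, "claw": 35},
    {"ax": 0, "ay": 0, "az": 0, "dx": 3, "dy": 10, "dz": 0, "claw": 35},
    {"ax": 0, "ay": 0, "az": 0, "dx": 6, "dy": 25, "dz": 0, "claw": 35},
    {"ax": 0, "ay": 0, "az": 0, "dx": 8, "dy": 30, "dz": 0, "claw": 35},
    {"ax": 0, "ay": 0, "az": 0, "dx": 8, "dy": 30, "dz": 0, "claw": 35},
    {"ax": 0, "ay": 0, "az": 0, "dx": 5, "dy": 20, "dz": 0, "claw": 35},
    {"ax": 0, "ay": 0, "az": 0, "dx": 3, "dy": 10, "dz": 0, "claw": 35},
    {"ax": 0, "ay": 0, "az": 0, "dx": 0, "dy": 0, "dz": 0, "claw": 35},
    {"ax": 0, "ay": 0, "az": 0, "dx": 0, "dy": 0, "dz": 0, "claw": 35},
    {"ax": 0, "ay": 0, "az": 0, "dx": 0, "dy": 0, "dz": 0, "claw": 35},
  ],
)

```text
time_s: 17.45
tcp_pos: [0.6664, 0.1369, 0.1295]
ee_rot: [[-1.0, 0.001, -0.0], [0.001, 1.0, -0.0], [0.0, -0.0, -1.0]]
wrist_force: [0.5, -0.2, -1.2]
gripper_width: 0.496
gripper_force: 30.0
```

```bash
python3 look.py w8
```

```text
[0.6664 0.1368 0.1295] yaw 0.08 tilt [-0.0001 -0.0001] 17.5 w 0.5002391115390845 29.999765111133456 [-0.  -0.7 -3. ]
[  9. 303.] 130 top 0.1999 c 0.6330 0.0735 r 0.0030
[626. 303.] 165 top 0.1999 c 0.6331 0.2023 r 0.0037
[633. 366.] 645 top 0.1899 c 0.6550 0.2167 r 0.0074
[  3. 372.] 258 top 0.1878 c 0.6562 0.0586 r 0.0066
[621. 476.] 292 top 0.1953 c 0.6831 0.2165 r 0.0042
```

View pics/w8.png

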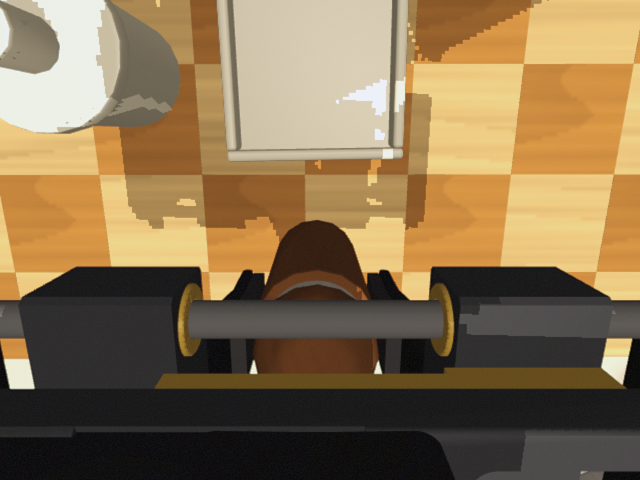

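The wrist view shows the mill held upright (316,290) behind the dish's far edge (row 155, cols 227–403), centred on it. Lowering now.

Request:
play_rows(
  steps=[
    {"ax": 0, "ay": 0, "az": 0, "dx": 0, "dy": 1, "dz": 10, "claw": 35},
    {"ax": 0, "ay": 0, "az": 0, "dx": 0, "dy": 0, "dz": 15, "claw": 35},
    {"ax": 0, "ay": 0, "az": 0, "dx": 0, "dy": 0, "dz": 9, "claw": 35},
    {"ax": 0, "ay": 0, "az": 0, "dx": 0, "dy": 0, "dz": 4, "claw": 35},
    {"ax": 0, "ay": 0, "az": 0, "dx": 0, "dy": 0, "dz": 1, "claw": 35},
    {"ax": 0, "ay": 0, "az": 0, "dx": 0, "dy": 0, "dz": 0, "claw": 35},
    {"ax": 0, "ay": 0, "az": 0, "dx": 0, "dy": 0, "dz": 0, "claw": 35},
    {"ax": 0, "ay": 0, "az": 0, "dx": 0, "dy": 0, "dz": 0, "claw": 35},
  ],
)

```text
time_s: 18.3
tcp_pos: [0.6664, 0.139, 0.0909]
ee_rot: [[-1.0, -0.0, 0.001], [-0.0, 1.0, 0.0], [-0.001, 0.0, -1.0]]
wrist_force: [0.2, 0.4, -1.3]
gripper_width: 0.494
gripper_force: 30.0
```

Request:
play_rows(
  steps=[
    {"ax": 0, "ay": 0, "az": 0, "dx": 0, "dy": -0.8, "dz": 1.2, "claw": 35},
    {"ax": 0, "ay": 0, "az": 0, "dx": 0, "dy": 0, "dz": 0, "claw": 35},
    {"ax": 0, "ay": 0, "az": 0, "dx": 0, "dy": 0, "dz": 0, "claw": 35},
    {"ax": 0, "ay": 0, "az": 0, "dx": 0, "dy": 0, "dz": 0, "claw": 80},
    {"ax": 0, "ay": 0, "az": 0, "dx": 0, "dy": 0, "dz": 0, "claw": 80},
    {"ax": 0, "ay": 0, "az": 0, "dx": 0, "dy": 0, "dz": 0, "claw": 80},
    {"ax": 0, "ay": 0, "az": 0, "dx": 0, "dy": 0, "dz": 0, "claw": 80},
    {"ax": 0, "ay": 0, "az": 0, "dx": 0, "dy": 0, "dz": 0, "claw": 80},
    {"ax": 0, "ay": 0, "az": 0, "dx": 0, "dy": 0, "dz": -20, "claw": 80},
    {"ax": 0, "ay": 0, "az": 0, "dx": 0, "dy": 0, "dz": -40, "claw": 80},
    {"ax": 0, "ay": 0, "az": 0, "dx": 0, "dy": 0, "dz": -40, "claw": 87},
    {"ax": 0, "ay": 0, "az": 0, "dx": 0, "dy": 0, "dz": -30, "claw": 87},
  ],
)

```text
time_s: 19.5
tcp_pos: [0.6669, 0.1382, 0.2225]
ee_rot: [[-1.0, -0.0, 0.003], [-0.0, 1.0, 0.001], [-0.003, 0.001, -1.0]]
wrist_force: [-0.0, 0.7, -0.1]
gripper_width: 0.979
gripper_force: 0.0
```

Request:
play_rows(
  steps=[
    {"ax": 0, "ay": 0, "az": 0, "dx": 2, "dy": -17, "dz": 0, "claw": 87},
    {"ax": 0, "ay": 0, "az": 0, "dx": 5, "dy": -35, "dz": 0, "claw": 87},
    {"ax": 0, "ay": 0, "az": 0, "dx": 6, "dy": -40, "dz": 0, "claw": 87},
    {"ax": 0, "ay": 0, "az": 0, "dx": 6, "dy": -40, "dz": 0, "claw": 87},
    {"ax": 0, "ay": 0, "az": 0, "dx": 6, "dy": -45, "dz": 0, "claw": 87},
    {"ax": 0, "ay": 0, "az": 0, "dx": 6, "dy": -45, "dz": 0, "claw": 87},
    {"ax": 0, "ay": 0, "az": 0, "dx": 6, "dy": -45, "dz": 0, "claw": 87},
    {"ax": 0, "ay": 0, "az": 0, "dx": 6, "dy": -45, "dz": 0, "claw": 87},
    {"ax": 0, "ay": 0, "az": 0, "dx": 6, "dy": -45, "dz": 0, "claw": 87},
    {"ax": 0, "ay": 0, "az": 0, "dx": 6, "dy": -40, "dz": 0, "claw": 87},
    {"ax": 0, "ay": 0, "az": 0, "dx": 5, "dy": -35, "dz": 0, "claw": 87},
    {"ax": 0, "ay": 0, "az": 0, "dx": 3, "dy": -25, "dz": 0, "claw": 87},
    {"ax": 0, "ay": 0, "az": 0, "dx": 0, "dy": 0, "dz": 0, "claw": 87},
    {"ax": 0, "ay": 0, "az": 0, "dx": 0, "dy": 0, "dz": 0, "claw": 87},
    {"ax": 0, "ay": 0, "az": 0, "dx": 0, "dy": 0, "dz": 0, "claw": 87},
  ],
)

```text
time_s: 21.0
tcp_pos: [0.6032, -0.3182, 0.2189]
ee_rot: [[-1.0, -0.001, -0.001], [-0.001, 1.0, 0.0], [0.001, 0.0, -1.0]]
wrist_force: [-0.6, 0.3, -0.1]
gripper_width: 0.994
gripper_force: 0.0
```

```bash
python3 look.py w9; python3 fix.py
python3 - <<'E'
from m import *
c=dict(np.load("w9.npz"));P=pts(c)
k=P[(np.hypot(P[...,0]-.603,P[...,1]+.319)<.05)&(P[...,2]>.047)&(P[...,2]<.058)]
print(len(k),cv2.minEnclosingCircle((k[:,:2]*1000).astype(np.float32)))
E
```

```text
[ 0.6034 -0.3179  0.2192] yaw -0.08 tilt [-0.0004  0.0003] 21.05 w 0.9976199017441446 0.0 [-0.1  0.9  0.1]
[315. 226.] 1677 top 0.0522 c 0.6035 -0.3178 r 0.0298
top [272. 197.] 504 top 0.1367 c 0.6623 0.1397 r 0.0168
top [484. 214.] 110 top 0.0558 c 0.5980 -0.3283 r 0.0248
top [325. 237.] 852 top 0.1338 c 0.5628 0.0264 r 0.0107
top [392. 239.] 673 top 0.0652 c 0.5416 -0.1353 r 0.0570
top [276. 246.] 724 top 0.0487 c 0.5605 0.1351 r 0.0692
top [183. 311.] 561 top 0.0863 c 0.4239 0.3429 r 0.0262
top [340. 310.] 367 top 0.0680 c 0.4029 0.0030 r 0.0235
scene [435. 167.] 695 top 0.0857 c 0.4287 0.3418 r 0.0277
scene [281. 188.] 433 top 0.0675 c 0.4061 0.0022 r 0.0246
scene [175. 181.] 84 top 0.0487 c 0.3254 -0.2209 r 0.0125
scene [364. 256.] 1954 top 0.1349 c 0.6690 0.1356 r 0.0182
scene [306. 244.] 1290 top 0.1332 c 0.5668 0.0248 r 0.0115
scene [225. 253.] 1297 top 0.0644 c 0.5449 -0.1387 r 0.0589
scene [136. 302.] 500 top 0.0541 c 0.6041 -0.3205 r 0.0315
935 ((603.5068359375, -317.7830810546875), 29.784149169921875)
```

View pics/w9.png

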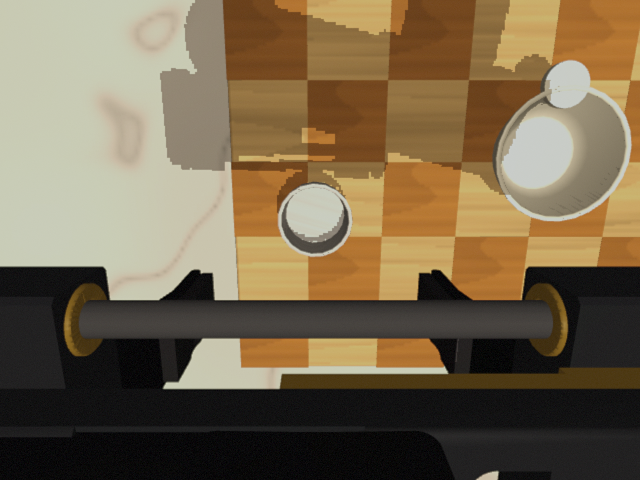

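The wrist view shows the cup under the tool at (315,218), with the bowl at (563,152) and its lip at (567,85) fully visible. I'll fit the bowl from this view, then grasp the cup.

Request:
play_rows(
  steps=[
    {"ax": 0, "ay": 0, "az": 0, "dx": 0, "dy": 0, "dz": 25, "claw": 87},
    {"ax": 0, "ay": 0, "az": 0, "dx": 0, "dy": 0, "dz": 40, "claw": 87},
    {"ax": 0, "ay": 0, "az": 0, "dx": 0, "dy": 0, "dz": 45, "claw": 87},
    {"ax": 0, "ay": 0, "az": 0, "dx": 0, "dy": 0, "dz": 35, "claw": 87},
    {"ax": 0, "ay": 0, "az": 0, "dx": 0, "dy": 0, "dz": 20, "claw": 87},
    {"ax": 0, "ay": 0, "az": 0, "dx": 0, "dy": 0, "dz": 10, "claw": 87},
    {"ax": 0, "ay": 0, "az": 0, "dx": 0, "dy": 0, "dz": 2, "claw": 87},
    {"ax": 0, "ay": 0, "az": 0, "dx": 0, "dy": 0, "dz": 0, "claw": 87},
    {"ax": 0, "ay": 0, "az": 0, "dx": 0, "dy": 0, "dz": 0, "claw": 87},
    {"ax": 0, "ay": 0, "az": 0, "dx": 0, "dy": 0, "dz": 0, "claw": 87},
  ],
)

```text
time_s: 22.15
tcp_pos: [0.6042, -0.3191, 0.044]
ee_rot: [[-1.0, -0.0, 0.003], [-0.0, 1.0, -0.001], [-0.003, -0.001, -1.0]]
wrist_force: [0.2, -0.2, 0.4]
gripper_width: 1.0
gripper_force: 0.0
```

Run:
```python
from m import *
from scipy.optimize import least_squares
for n in("w9","w6","w7","top1","scene1"):
    c=dict(np.load(n+".npz"));P=pts(c)
    m=(P[...,2]>.057)&(P[...,2]<.068)&(np.hypot(P[...,0]-.545,P[...,1]+.136)<.09)
    q=P[m][:,:2]
    h=cv2.convexHull((q*1000).astype(np.float32))[:,0]/1000
    g=h[np.hypot(h[:,0]-.485,h[:,1]+.142)>.04]
    v=least_squares(lambda v:np.hypot(g[:,0]-v[0],g[:,1]-v[1])-.05,[.55,-.136],loss="soft_l1",f_scale=.001).x
    d=q-v;r=np.hypot(*d.T);a=np.degrees(np.arctan2(-d[:,1],-d[:,0]));a=(a[(r>.055)&(abs(a)<60)])
    print(n,"bowl",np.round(v,4),"lip rmax %.4f"%r[abs(np.degrees(np.arctan2(-d[:,1],-d[:,0])))<40].max() if len(a) else "","dir mean %.1f mid %.1f"%(a.mean(),(a.min()+a.max())/2) if len(a) else "",len(a))
```

```text
w9 bowl [ 0.5515 -0.1339] lip rmax 0.0652 dir mean 6.3 mid 5.5 582
w6 bowl [ 0.5518 -0.134 ] lip rmax 0.0655 dir mean 4.2 mid 4.9 788
w7 bowl [ 0.5515 -0.1341]   0
top1 bowl [ 0.5492 -0.1352] lip rmax 0.0650 dir mean 4.1 mid 3.4 53
scene1 bowl [ 0.5527 -0.1367] lip rmax 0.0674 dir mean 5.1 mid 3.7 54
```

Request:
play_rows(
  steps=[
    {"ax": 0, "ay": 0, "az": 0, "dx": 0, "dy": 0, "dz": 1, "claw": 87},
    {"ax": 0, "ay": 0, "az": 0, "dx": 0, "dy": 0, "dz": 0, "claw": 87},
    {"ax": 0, "ay": 0, "az": 0, "dx": 0, "dy": 0, "dz": 0, "claw": 50},
    {"ax": 0, "ay": 0, "az": 0, "dx": 0, "dy": 0, "dz": 0, "claw": 50},
    {"ax": 0, "ay": 0, "az": 0, "dx": 0, "dy": 0, "dz": 0, "claw": 50},
    {"ax": 0, "ay": 0, "az": 0, "dx": 0, "dy": 0, "dz": 0, "claw": 50},
    {"ax": 0, "ay": 0, "az": 0, "dx": 0, "dy": 0, "dz": 0, "claw": 50},
    {"ax": 0, "ay": 0, "az": 0, "dx": 0, "dy": 0, "dz": 0, "claw": 50},
  ],
)

```text
time_s: 22.95
tcp_pos: [0.6033, -0.3189, 0.0413]
ee_rot: [[-1.0, -0.0, -0.0], [-0.0, 1.0, 0.0], [0.0, 0.0, -1.0]]
wrist_force: [0.1, -0.3, -0.2]
gripper_width: 0.66
gripper_force: 29.8
```

Request:
play_rows(
  steps=[
    {"ax": 0, "ay": 0, "az": 0, "dx": 0, "dy": 0, "dz": -10, "claw": 50},
    {"ax": 0, "ay": 0, "az": 0, "dx": 0, "dy": 0, "dz": -25, "claw": 50},
    {"ax": 0, "ay": 0, "az": 0, "dx": 0, "dy": 0, "dz": -30, "claw": 50},
    {"ax": 0, "ay": 0, "az": 0, "dx": 0, "dy": 0, "dz": -15, "claw": 50},
    {"ax": 0, "ay": 0, "az": 0, "dx": 10, "dy": 10, "dz": 0, "claw": 50},
    {"ax": 0, "ay": 0, "az": 0, "dx": 20, "dy": 20, "dz": 0, "claw": 50},
    {"ax": 0, "ay": 0, "az": 0, "dx": 30, "dy": 28, "dz": 0, "claw": 50},
    {"ax": 0, "ay": 0, "az": 0, "dx": 30, "dy": 30, "dz": 0, "claw": 50},
    {"ax": 0, "ay": 0, "az": 0, "dx": 30, "dy": 30, "dz": 0, "claw": 50},
    {"ax": 0, "ay": 0, "az": 0, "dx": 27.5, "dy": 25, "dz": 0, "claw": 50},
    {"ax": 0, "ay": 0, "az": 0, "dx": 20, "dy": 20, "dz": 0, "claw": 50},
    {"ax": 0, "ay": 0, "az": 0, "dx": 10, "dy": 10, "dz": 0, "claw": 50},
    {"ax": 0, "ay": 0, "az": 0, "dx": 0, "dy": 0, "dz": 0, "claw": 50},
    {"ax": 0, "ay": 0, "az": 0, "dx": 0, "dy": 0, "dz": 0, "claw": 50},
    {"ax": 0, "ay": 0, "az": 0, "dx": 0, "dy": 0, "dz": 30, "claw": 50},
    {"ax": 0, "ay": 0, "az": 0, "dx": 0, "dy": 0, "dz": 25, "claw": 50},
    {"ax": 0, "ay": 0, "az": 0, "dx": 0, "dy": 0, "dz": 10, "claw": 50},
    {"ax": 0, "ay": 0, "az": 0, "dx": 0, "dy": 0, "dz": 0, "claw": 50},
    {"ax": 0, "ay": 0, "az": 0, "dx": 0, "dy": 0, "dz": 0, "claw": 50},
    {"ax": 0, "ay": 0, "az": 0, "dx": 0, "dy": 0, "dz": 0, "claw": 50},
  ],
)

```text
time_s: 24.95
tcp_pos: [0.427, -0.1461, 0.0573]
ee_rot: [[-1.0, -0.0, 0.002], [-0.0, 1.0, -0.0], [-0.002, -0.0, -1.0]]
wrist_force: [0.3, -0.5, -0.4]
gripper_width: 0.663
gripper_force: 29.9
```

```bash
python3 look.py w10
```

```text
[ 0.4268 -0.1461  0.0573] yaw -0.01 tilt [ 0.0025 -0.0001] 25.0 w 0.6572719601904193 29.87495917560068 [-0.  -0.  -1.1]
[123.  19.] 5455 top 0.0840 c 0.3243 -0.2136 r 0.0111
[626. 240.] 1684 top 0.0407 c 0.4065 -0.0057 r 0.0105
```

View pics/w10.png

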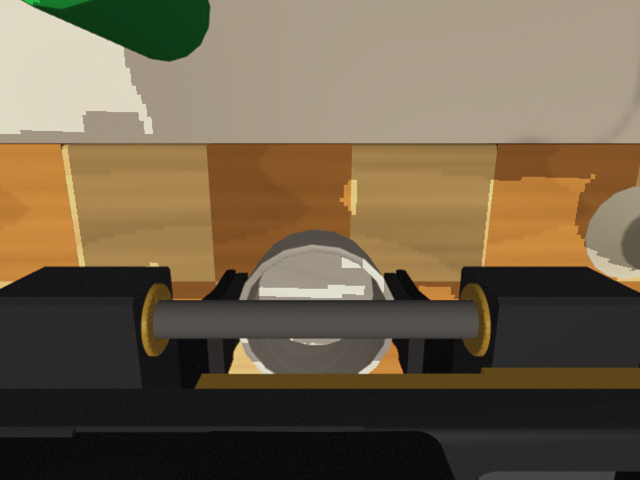

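The wrist view shows the cup held level at (316,300), with the egg cup clear at right (625,235) and the green mill at top left. It is about 16 mm above the board, so I'll lower it.

Request:
play_rows(
  steps=[
    {"ax": 0, "ay": 0, "az": 0, "dx": 0.5, "dy": 0.4, "dz": 8, "claw": 50},
    {"ax": 0, "ay": 0, "az": 0, "dx": 0, "dy": 0, "dz": 4, "claw": 50},
    {"ax": 0, "ay": 0, "az": 0, "dx": 0, "dy": 0, "dz": 2, "claw": 50},
    {"ax": 0, "ay": 0, "az": 0, "dx": 0, "dy": 0, "dz": 0, "claw": 50},
    {"ax": 0, "ay": 0, "az": 0, "dx": 0, "dy": 0, "dz": 0, "claw": 50},
    {"ax": 0, "ay": 0, "az": 0, "dx": 0, "dy": 0, "dz": 0, "claw": 50},
    {"ax": 0, "ay": 0, "az": 0, "dx": 0, "dy": 0, "dz": 0, "claw": 50},
  ],
)

```text
time_s: 25.7
tcp_pos: [0.4254, -0.1455, 0.0425]
ee_rot: [[-1.0, -0.0, 0.0], [-0.0, 1.0, 0.0], [-0.0, 0.0, -1.0]]
wrist_force: [0.7, 0.5, -1.7]
gripper_width: 0.665
gripper_force: 29.9
```

Request:
play_rows(
  steps=[
    {"ax": 0, "ay": 0, "az": 0, "dx": -0.6, "dy": 0, "dz": 1.2, "claw": 50},
    {"ax": 0, "ay": 0, "az": 0, "dx": 0, "dy": 0, "dz": 0, "claw": 50},
    {"ax": 0, "ay": 0, "az": 0, "dx": 0, "dy": 0, "dz": 0, "claw": 50},
    {"ax": 0, "ay": 0, "az": 0, "dx": 0, "dy": 0, "dz": 0, "claw": 87},
    {"ax": 0, "ay": 0, "az": 0, "dx": 0, "dy": 0, "dz": 0, "claw": 87},
    {"ax": 0, "ay": 0, "az": 0, "dx": 0, "dy": 0, "dz": 0, "claw": 87},
    {"ax": 0, "ay": 0, "az": 0, "dx": 0, "dy": 0, "dz": 0, "claw": 87},
    {"ax": 0, "ay": 0, "az": 0, "dx": 0, "dy": 0, "dz": 0, "claw": 87},
    {"ax": 0, "ay": 0, "az": 0, "dx": 0, "dy": 0, "dz": -20, "claw": 87},
    {"ax": 0, "ay": 0, "az": 0, "dx": 0, "dy": 0, "dz": -40, "claw": 87},
    {"ax": 0, "ay": 0, "az": 0, "dx": 0, "dy": 0, "dz": -45, "claw": 87},
    {"ax": 0, "ay": 0, "az": 0, "dx": 0, "dy": 0, "dz": -45, "claw": 87},
    {"ax": 0, "ay": 0, "az": 0, "dx": 0, "dy": 0, "dz": -30, "claw": 87},
    {"ax": 0, "ay": 0, "az": 0, "dx": -30, "dy": 0, "dz": 0, "claw": 87},
    {"ax": 0, "ay": 0, "az": 0, "dx": -40, "dy": 0, "dz": 0, "claw": 87},
    {"ax": 0, "ay": 0, "az": 0, "dx": -30, "dy": 0, "dz": 0, "claw": 87},
    {"ax": 0, "ay": 0, "az": 0, "dx": 0, "dy": 0, "dz": 0, "claw": 87},
    {"ax": 0, "ay": 0, "az": 0, "dx": 0, "dy": 0, "dz": 0, "claw": 87},
    {"ax": 0, "ay": 0, "az": 0, "dx": 0, "dy": 0, "dz": 0, "claw": 87},
  ],
)

```text
time_s: 27.6
tcp_pos: [0.5248, -0.1455, 0.2209]
ee_rot: [[-1.0, 0.0, -0.001], [0.0, 1.0, 0.0], [0.001, 0.0, -1.0]]
wrist_force: [0.5, 0.3, -0.0]
gripper_width: 1.0
gripper_force: 0.0
```

```bash
python3 look.py w11; python3 fix.py
python3 - <<'E'
from m import *
from scipy.optimize import least_squares
c=dict(np.load("w11.npz"));P=pts(c)
k=P[(np.hypot(P[...,0]-.426,P[...,1]+.146)<.04)&(P[...,2]>.047)&(P[...,2]<.058)]
print("cup",len(k),cv2.minEnclosingCircle((k[:,:2]*1000).astype(np.float32)))
k=P[(P[...,2]>.056)&(P[...,2]<.07)&(abs(P[...,0]-.48)<.04)&(abs(P[...,1]+.14)<.04)]
print("lip",k[k[:,0].argmin()],len(k))
E
```

```text
[ 0.5249 -0.1456  0.2212] yaw 0.00 tilt [-0.0006  0.0001] 27.65 w 1.0031016130178212 0.0 [-0.3 -0.   0.3]
[525.  57.] 4317 top 0.0650 c 0.4055 0.0042 r 0.0240
[315.  83.] 1983 top 0.0523 c 0.4265 -0.1444 r 0.0299
[542. 250.] 5909 top 0.1049 c 0.5584 0.0236 r 0.0326
top [272. 197.] 500 top 0.1369 c 0.6615 0.1385 r 0.0173
top [276. 246.] 774 top 0.0485 c 0.5608 0.1354 r 0.0687
top [405. 229.] 125 top 0.0581 c 0.5798 -0.1634 r 0.0079
top [314. 242.] 83 top 0.1081 c 0.5529 0.0498 r 0.0136
top [402. 258.] 358 top 0.0656 c 0.5270 -0.1363 r 0.0429
top [408. 296.] 227 top 0.0557 c 0.4242 -0.1451 r 0.0295
top [183. 311.] 565 top 0.0860 c 0.4241 0.3430 r 0.0261
top [446. 351.] 467 top 0.1172 c 0.3020 -0.2137 r 0.0171
scene [435. 167.] 696 top 0.0851 c 0.4286 0.3412 r 0.0279
scene [281. 188.] 426 top 0.0675 c 0.4057 0.0012 r 0.0250
scene [213. 211.] 451 top 0.0549 c 0.4284 -0.1463 r 0.0308
scene [364. 256.] 2065 top 0.1353 c 0.6694 0.1358 r 0.0182
scene [306. 244.] 1298 top 0.1336 c 0.5670 0.0258 r 0.0120
scene [224. 253.] 1289 top 0.0647 c 0.5447 -0.1361 r 0.0586
cup 1161 ((426.4647216796875, -144.3801727294922), 29.863811492919922)
lip [ 0.48624075 -0.13886091  0.05850938] 1741
```

View pics/w11.png

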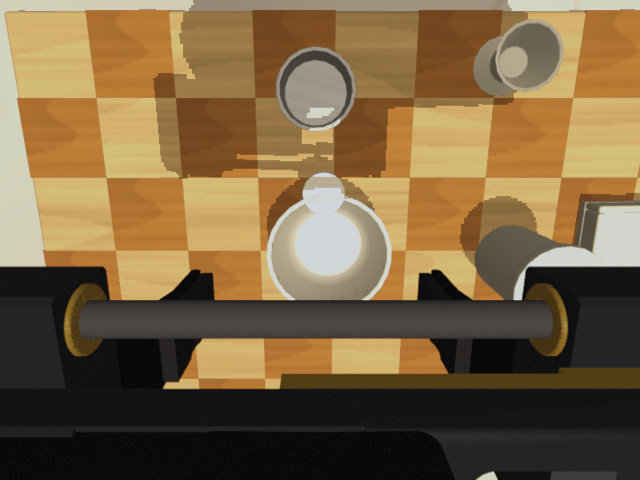

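View pics/scene_last.png

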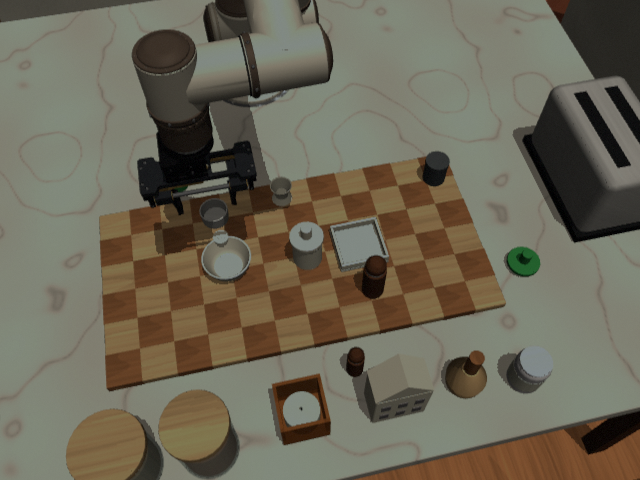

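The last views show everything in place: the lidded jar is beside the dish on the bowl side, and the mill is behind the dish. The cup is in line with the lip with a gap of about 29.5 mm. The tin and egg cup have not moved, and the gripper is clear. Handing in.

```bash
python3 -c "
from station import *
print(finish_job())"
```

```text
the job is handed in; nothing more can be done
None
```

I handed the job in at about 28 s on the robot's clock. The jar with its lid, the mill and the cup are in their asked places with gaps measured at about 3 cm, and the tin and egg cup are untouched.

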